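# Roll two sample vials onto the read line

### The job

Two capped sample vials lie on their sides on the grey label-reading pad. Push with a fingertip to roll the blue-capped vial sideways until it lies centred along the pad's black line, and after it roll the white-capped vial onto the line in the same way; leave both lying there. Do not pick the vials up, and leave everything else where it is.

Things in the scene. Friction and masses are not known exactly. Their poses are not given: they have to be found in the camera images.
- pad: fixed label-reading pad: a flat grey pad 180 mm (its x) by 260 mm (its y), its top 6 mm above the desk, on an aluminium plate. A white reader head, 40 x 60 mm and 40 mm high, stands beyond its far (+x) edge, 95 to 135 mm from the centre. Origin under the centre of the pad, at desk height. One vial lies about 45 mm nearer than its centre and left of the line, the other 45 mm farther and right of it; which is which varies
- read_line (a point): middle of the straight black line on the pad's top surface, 6 mm above the desk. x runs along the line to the reader head, y across the line, z up. The line is 6 mm wide and 176 mm long
- blue_vial: glass vial with a blue cap, lying on its side on the pad; 42 mm long, body 13.6 mm and cap (last 8 mm) 14.4 mm in diameter, 15 g. Origin at the middle of its flat bottom, z along the vial to the cap. Starts within 0.1 rad of the line's direction, cap to the reader, 30 to 60 mm beside the line, its x axis straight down (x turns over as it rolls). It does not coast: it stays where it is left
- blue_vial_mid (a point): midpoint of the blue-capped vial's axis, 21 mm from its bottom; 13 mm above the desk (7 mm above the pad) as it lies. The vial's uppermost surface is 7 mm higher, 14 mm above the pad. Its axes are the vial's
- white_vial: glass vial with a white cap, lying on its side on the pad; 42 mm long, body 13.6 mm and cap (last 8 mm) 14.4 mm in diameter, 15 g. Origin at the middle of its flat bottom, z along the vial to the cap. Starts within 0.1 rad of the line's direction, cap to the reader, 30 to 60 mm beside the line, its x axis straight down (x turns over as it rolls). It does not coast: it stays where it is left
- white_vial_mid (a point): midpoint of the white-capped vial's axis, 21 mm from its bottom; 13 mm above the desk (7 mm above the pad) as it lies. The vial's uppermost surface is 7 mm higher, 14 mm above the pad. Its axes are the vial's
- red_cap: red tube cap with a grey stopper standing on the near right corner of the pad, 16 mm across, 20 mm high; origin under its centre. To be left alone
- reagent_bottle: white dropper bottle with a magenta cap standing on the desk to the left, 33 mm across, 80 mm high; origin under its centre. To be left alone
- marker: white marker pen with a green cap lying on the desk to the right, 135 x 17 x 16 mm, long along its y; origin under its centre. To be left alone
- well_plate: clear flat well plate with magenta drops lying on the desk to the left, 112 x 79 x 7 mm; origin under its centre. To be left alone

How it is judged:
On the way, in this order (a step that is already met when the one before it is completed fails the run):
1. the blue-capped vial has rolled over by at least about a third of a turn (angle between blue_vial's own x axis and vertical below 1.2 rad), for 0.02 s.
2. the blue-capped vial lies on the black line (y of blue_vial_mid in the frame of read_line between -0.006 and 0.006 m and x of blue_vial_mid in the frame of read_line between -0.07 and 0.07 m and angle between the z axis of blue_vial and the x axis of read_line, either way round below 0.3 rad and height (world z) of blue_vial_mid below 0.0161 m and linear speed of blue_vial below 0.01 m/s), for 0.2 s.
3. after that, the white-capped vial has rolled over by at least about a third of a turn (angle between white_vial's own x axis and vertical below 1.2 rad), for 0.02 s.
At the end, for the whole second after the job is handed in: both vials lie at rest (under 10 mm/s) on their sides on the pad, the midpoint of each within 6 mm of the line's centre and no more than 70 mm from its middle along it, each within 0.3 rad of the line's direction (all of step 2 and y of white_vial_mid in the frame of read_line between -0.006 and 0.006 m and x of white_vial_mid in the frame of read_line between -0.07 and 0.07 m and angle between the z axis of white_vial and the x axis of read_line, either way round below 0.3 rad and height (world z) of white_vial_mid below 0.0161 m and linear speed of white_vial below 0.01 m/s); the robot touches nothing.
It fails at once if the blue-capped vial is lifted (its midpoint rises by more than 12 mm) (height (world z) of blue_vial_mid above 0.0251 m).
It fails at once if the white-capped vial is lifted (its midpoint rises by more than 12 mm) (height (world z) of white_vial_mid above 0.0251 m).
It fails at once if the red tube cap, dropper bottle, marker pen or well plate is shifted by more than 20 mm (distance of any of red_cap, reagent_bottle, marker, well_plate from where it was at the start of the episode above 0.02 m).
It also fails if it takes over 67 s, if anything falls off the work surface, if the arm or the gripper's body presses on something with over 40 N, if the wrist force passes 120 N, or if a joint passes its speed limit or range.

### The arm

A 6-joint arm with a two-finger parallel gripper is mounted at the origin on a cart in front of the work surface, level with it; the furniture and walls round the work are solid. World frame = base frame: x ahead of the robot, y to its left, z up, the work surface at z = 0. Lengths are in m, angles in rad, forces in N, time in s.
With the tool pointing down it reaches from about 0.4 to 0.825 m from the base axis. Payload 7 kg.
Tool frame: the origin (TCP) lies midway between the tips of the shut fingers; the grasp point (between the pads) lies 19 mm behind it; z points along the fingers, y is the line along which they close (so a half turn about z gives the same grasp; the last joint's range is limited). The gripper opens to 88 mm and grips with 3 to 60 N. Pads are 19 mm wide; open, the fingers measure 130 mm over their backs; the gripper's body (78 mm by 193 mm) begins 47 mm behind the grasp point.
Start: joints at [1.416, 0.359, 0.012, 0, -1.224, -0.288], TCP at [0.289, 0.61, 0.227] pointing down, gripper open.
Joint ranges: [-3.07, 3.07], [-1.43, 2.12], [-1.02, 1.25], [-3.03, 1.67], [-3.05, -0], [-3.03, 3.03]. Speed limits (rad/s): [2.39, 2.39, 3.01, 3.14, 3.14, 3.14].

### API

Orientations are given as [roll, pitch, yaw] about the fixed x, y, z axes, in that order (R = Rz(yaw) Ry(pitch) Rx(roll)).
In Python, from station import get_state, grab_frame, calibration, job_done, boxes_of, regions_of, spot_point gives the robot as it stands. The module is installed in compiled form; this text tells all that it offers.
- The arm moves only by the tool arm_command, never from a script. Its argument "commands" is a list of rows, each an object of numbers: "tx", "ty", "tz": the shift along the tool's x, y, z each as a share of 25 cm, from -1 to 1; "twist": the turn about the tool's z as a share of 180 degrees, from -1 to 1. A call has exactly 8 rows; each row is the pose to reach, as a shift and turn from the pose commanded when the call began, along the tool's axes at that moment, turning the shorter way round; what a row does not reach only later rows make up. A row lasts 1/12 s, in which the tool goes at most 41.7 mm and 7.16 degrees, less where a joint would pass 70% of its speed; a pose out of reach is approached as far as the arm can. A call with a number of a shift or a turn outside -1 to 1 is refused whole. A call with a gripper value outside its range is refused whole. "claw" is the opening, from 0 (shut) to 1 (fully open), set as the call begins (left out, the last holds). The fingers move at their own pace and stop on an object; "grip_force" is the grip in N (left out, the last holds). Time passes only in rows, so rows that repeat a pose let the fingers close, or fill a call up. It gives the time, the measured TCP pose, the force, the opening and the grip force at its end, in the units of the state.
- get_state(): the state, without advancing time (a new reading comes with each control period).
- grab_frame(name): name is "scene" or "top" or "wrist"; returns the picture (384x512x3 uint8, red, green, blue); there is no depth.
- calibration(name): a dict with "camera_matrix" (3x3 intrinsics, pixels), "extrinsics" (4x4, takes a point from camera to world coordinates). Camera axes: x right, y down, z forward; pixel columns grow to the right and rows downward; lengths in m; the calibration is good to about 2 mm. A picture is of the moment at which its call begins: read the wrist's pose just before it. calibration takes no time and is no camera call; for the wrist camera it gives the pose at the moment of the call.
- job_done(): hands the job in; it is judged then, once.
Trained networks look in the newest picture that a camera, given by its name, has taken for a name from the list of things; names that differ only in an ending like _2 or _b are one class to them, and where a whole thing is asked for, a point or a joint stands for the part that bears it (a point fixed in the world has none). Each returns a list of dicts, best first, with "score" (0 to 1); they miss things now and then, are a little off and sometimes report something else, mostly with a low value. They report only what shows in the picture. A call takes as long as a camera call.
- boxes_of(query, camera): "rect" ([left, top, right, bottom] in pixels, round what is visible of it).
- regions_of(query, camera): "region" (384x512 bool, what is visible of it) and "rect" ([left, top, right, bottom] in pixels, round what is visible of it).
- spot_point(query, camera): "uv" ([column, row] in pixels: a listed point, or the origin of a listed thing).
The state is a dict: "t": time; "q": joint angles; "qd": joint speeds; "joint_efforts": joint torques, N m; "eef_pos": TCP position; "ee_rot": TCP orientation; "force": force on the tool from outside, world axes, zero at the start; "moment": the same for the moment, N m; "width": finger opening in m; "gripper_force": force on a finger pad.
Only numpy, scipy, OpenCV 4.12 (cv2) and the standard library are available. Lean on these libraries where they do the work, as an engineer would, in place of code of your own. Each camera call takes 0.05 s, during which the arm holds its last target. There are 200 camera calls.

## Working session

There is one attempt and no reset: what is moved stays moved. The work goes in short steps, Python scripts to look and compute and a tool call to move; the robot and the scene stay as the last step left them, time stands still between calls to the robot, and variables do not carry over. Pictures are saved under pics/ and viewed, at most 10 in all, crops included, and the job is handed in when it is done.

Besides the shell and the picture viewer there is one more tool, called as name(argument=value, ...) on one line, values as JSON. arm_command: Moves the arm, as the interface text tells. Shift numbers are shares of 25 cm and turn numbers shares of 180 degrees, none past 1 either way. Its arguments: {"type":"object","properties":{"commands":{"type":"array"},"claw":{"type":"number"},"grip_force":{"type":"number"}},"required":["commands"]}

```bash
mkdir -p pics
cat > h.py <<'E'
import numpy as np, cv2
from station import *
def ray(cam,uv,z):
    c=calibration(cam);K=np.array(c["camera_matrix"]);T=np.array(c["extrinsics"])
    d=T[:3,:3]@np.linalg.solve(K,[uv[0],uv[1],1.]);o=T[:3,3]
    return o+d*(z-o[2])/d[2]
def save(cam,n,img=None):
    im=grab_frame(cam) if img is None else img
    cv2.imwrite(f"pics/{n}.png",im[:,:,::-1]);return im
E
python3 - <<'E'
from h import *
s=get_state();print(s["t"],s["eef_pos"],s["ee_rot"],s["width"])
im=save("top","top1")
for q,z in [("blue_vial_mid",.013),("white_vial_mid",.013),("blue_vial",.013),("white_vial",.013),("read_line",.006),("red_cap",0)]:
    for r in spot_point(q,"top")[:2]: print(q,r["score"],np.round(r["uv"],1),ray("top",r["uv"],z).round(4))
E
```

```text
0.0 [0.28902742 0.60945024 0.22562719] [ 3.13992427e+00 -1.48142183e-04 -4.42905289e-01] 0.08729043713469258
blue_vial_mid 0.56 [256.  167.3] [0.5813 0.0275 0.013 ]
white_vial_mid 0.58 [227.8 207.1] [0.4735 0.1001 0.013 ]
blue_vial 0.55 [257.1 177. ] [0.5549 0.0242 0.013 ]
white_vial 0.59 [225.8 210.7] [0.4639 0.1051 0.013 ]
read_line 0.69 [242.7 187.4] [0.5278 0.0622 0.006 ]
red_cap 0.45 [283.  214.2] [ 0.4579 -0.0453  0.    ]
```

View pics/top1.png

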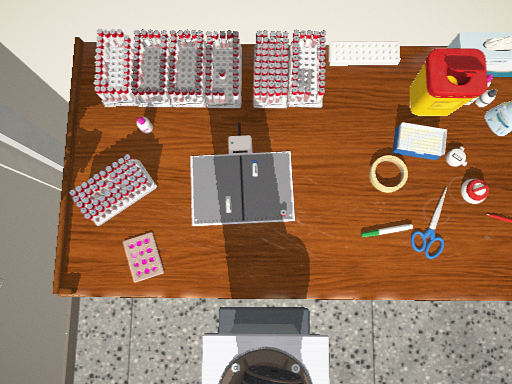

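The pad shows at columns 190–295, rows 152–224. Its black line is near column 243, the white vial is left and near at (228,205), and the blue vial is right and far at (255,168). I'll move over the pad with the fingers shut and the tool turned to the line.

arm_command(commands=[{"tx": 0.115, "ty": 0.1, "twist": -0.03}, {"tx": 0.23, "ty": 0.2, "twist": -0.06}, {"tx": 0.345, "ty": 0.3, "twist": -0.09}, {"tx": 0.46, "ty": 0.4, "twist": -0.12}, {"tx": 0.575, "ty": 0.5, "twist": -0.141}, {"tx": 0.69, "ty": 0.6, "twist": -0.141}, {"tx": 0.8, "ty": 0.7, "twist": -0.141}, {"tx": 0.9, "ty": 0.79, "twist": -0.141}], claw=0)

```text
invalid input
```

arm_command(commands=[{"tx": 0.115, "ty": 0.1, "tz": 0, "twist": -0.03}, {"tx": 0.23, "ty": 0.2, "tz": 0, "twist": -0.06}, {"tx": 0.345, "ty": 0.3, "tz": 0, "twist": -0.09}, {"tx": 0.46, "ty": 0.4, "tz": 0, "twist": -0.12}, {"tx": 0.575, "ty": 0.5, "tz": 0, "twist": -0.141}, {"tx": 0.69, "ty": 0.6, "tz": 0, "twist": -0.141}, {"tx": 0.8, "ty": 0.7, "tz": 0, "twist": -0.141}, {"tx": 0.9, "ty": 0.79, "tz": 0, "twist": -0.141}], claw=0)

```text
t: 1.02
eef_pos: [0.4083, 0.3329, 0.2268]
ee_rot: [-3.141, -0.0, 0.0]
force: [1.2, 0.2, 0.0]
width: 0.0398
gripper_force: 0.0
```

arm_command(commands=[{"tx": 0.05, "ty": 0.14, "tz": 0, "twist": 0}, {"tx": 0.1, "ty": 0.28, "tz": 0, "twist": 0}, {"tx": 0.15, "ty": 0.42, "tz": 0, "twist": 0}, {"tx": 0.2, "ty": 0.56, "tz": 0, "twist": 0}, {"tx": 0.25, "ty": 0.7, "tz": 0, "twist": 0}, {"tx": 0.3, "ty": 0.84, "tz": 0, "twist": 0}, {"tx": 0.35, "ty": 0.95, "tz": 0, "twist": 0}, {"tx": 0.4, "ty": 1, "tz": 0, "twist": 0}])

```text
t: 1.68
eef_pos: [0.508, 0.082, 0.227]
ee_rot: [-3.141, -0.0, -0.002]
force: [-0.0, 1.8, 0.6]
width: 0.0005
gripper_force: 0.0
```

```bash
cat > look.py <<'E'
from h import *
import sys
s=get_state();print(s["t"],s["eef_pos"].round(4),s["ee_rot"].round(3))
im=save("wrist",sys.argv[1])
for q,z in [("blue_vial_mid",.013),("white_vial_mid",.013),("blue_vial",.013),("white_vial",.013),("read_line",.006)]:
    for r in spot_point(q,"wrist")[:1]: print(q,r["score"],np.round(r["uv"],1),ray("wrist",r["uv"],z).round(4))
E
python3 look.py w1
```

```text
1.6833 [0.508 0.082 0.227] [-3.141e+00 -0.000e+00 -2.000e-03]
blue_vial_mid 0.68 [293.6 121.2] [0.5777 0.0335 0.013 ]
white_vial_mid 0.67 [242.4 188.9] [0.4841 0.104  0.013 ]
blue_vial 0.54 [294.8 137.7] [0.5551 0.033  0.013 ]
white_vial 0.79 [244.1 205.7] [0.4582 0.1031 0.013 ]
read_line 0.97 [266.5 155.3] [0.5302 0.0716 0.006 ]
```

View pics/w1.png

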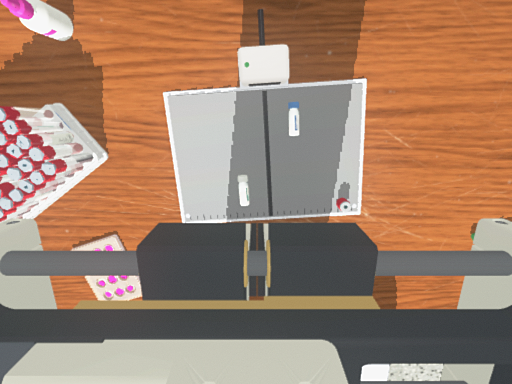

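The wrist view shows the line from (265,90) to (269,216). The blue vial is at (294,119) and the white one at (243,190). I'll fit the line and both vial axes.

```bash
cat > fit.py <<'E'
from h import *
import sys
def run(n,line=True):
    im=cv2.imread(f"pics/{n}.png")[:,:,::-1] if n else None
    P=[]
    g=im.astype(int).sum(2)
    for v in range(96,208,2):
        row=g[v,255:282]; w=np.clip(np.median(row)*0.75-row,0,None)
        if w.sum()>30: P.append(ray("wrist",[255+(w*np.arange(27)).sum()/w.sum(),v],.006)[:2])
    P=np.array(P); k=np.polyfit(P[:,0],P[:,1],1)
    r=P[:,1]-np.polyval(k,P[:,0]); m=abs(r)<.003; k=np.polyfit(P[m,0],P[m,1],1)
    print("line y at x=.5302:",np.polyval(k,.5302).round(4),"angle",np.arctan(k[0]).round(4),m.sum(),len(m),"rms",r[m].std())
    for q in("blue_vial","white_vial"):
        R=regions_of(q,"wrist")[0]; v,u=np.nonzero(R["region"])
        X=np.array([ray("wrist",[a,b],.013)[:2] for a,b in zip(u,v)])
        c=X.mean(0);_,s,V=np.linalg.svd(X-c,full_matrices=False); d=V[0]*np.sign(V[0,0]); p=(X-c)@d; w=(X-c)@[-d[1],d[0]]
        mid=c+d*(p.max()+p.min())/2
        print(q,R["score"],"mid",mid.round(4),"ang",np.arctan2(d[1],d[0]).round(3),"len",np.ptp(p).round(4),"wid",np.ptp(w).round(4),"off line",((mid[1]-np.polyval(k,mid[0]))*np.cos(k[0])).round(4))
run(sys.argv[1])
E
python3 fit.py w1
```

```text
line y at x=.5302: 0.0703 angle 0.0638 56 56 rms 0.00012795976608201342
blue_vial 0.91 mid [0.5796 0.0374] ang 0.06 len 0.0426 wid 0.0138 off line -0.0359
white_vial 0.6 mid [0.4819 0.105 ] ang 0.073 len 0.0462 wid 0.0141 off line 0.0377
```

The line's yaw is 0.064. The blue vial lies 36 mm right of it and the white vial 38 mm left. I'll use the fingers part-open, because then the inner pad face is at a known position (±22 mm).

arm_command(commands=[{"tx": 0.06, "ty": 0.03, "tz": 0.1, "twist": -0.01}, {"tx": 0.12, "ty": 0.06, "tz": 0.2, "twist": -0.021}, {"tx": 0.18, "ty": 0.09, "tz": 0.3, "twist": -0.021}, {"tx": 0.24, "ty": 0.12, "tz": 0.4, "twist": -0.021}, {"tx": 0.284, "ty": 0.147, "tz": 0.5, "twist": -0.021}, {"tx": 0.284, "ty": 0.147, "tz": 0.6, "twist": -0.021}, {"tx": 0.284, "ty": 0.147, "tz": 0.67, "twist": -0.021}, {"tx": 0.284, "ty": 0.147, "tz": 0.67, "twist": -0.021}], claw=0.5)

```text
t: 2.75
eef_pos: [0.5763, 0.0481, 0.0551]
ee_rot: [3.14, 0.007, 0.066]
force: [-1.5, 0.4, -0.9]
width: 0.0426
gripper_force: 0.0
```

```bash
python3 look.py w2; python3 -c "
from station import *;print(get_state()['width'])"
```

```text
2.75 [0.5763 0.0481 0.0551] [3.14  0.007 0.066]
blue_vial_mid 0.71 [277.5 211.4] [0.5817 0.0321 0.013 ]
blue_vial 0.95 [276.8 235.3] [0.5616 0.031  0.013 ]
read_line 0.63 [230.  262.4] [0.5297 0.069  0.006 ]
0.0438048086602085
```

View pics/w2.png

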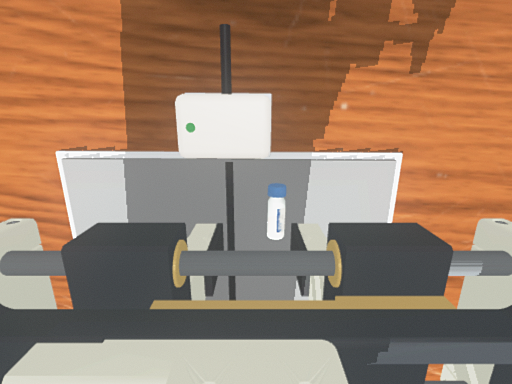

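The blue vial's axis runs from (277,185) to (276,239) between the open fingers, and the line is at column 230. I'll compute its offset here.

```bash
cat > off.py <<'E'
from h import *
import sys
q=sys.argv[1]; c0,c1,r0,r1=map(int,sys.argv[2:6])
s=get_state();print(s["t"],s["eef_pos"].round(4),s["ee_rot"].round(3))
im=save("wrist",sys.argv[6]).astype(int).sum(2)
P=[]
for v in range(r0,r1,2):
    row=im[v,c0:c1]; w=np.clip(np.median(row)*0.75-row,0,None)
    if w.sum()>30: P.append(ray("wrist",[c0+(w*np.arange(c1-c0)).sum()/w.sum(),v],.006)[:2])
P=np.array(P);k=np.polyfit(P[:,0],P[:,1],1);r=P[:,1]-np.polyval(k,P[:,0]);m=abs(r)<.002;k=np.polyfit(P[m,0],P[m,1],1)
print("line y at .5302",np.polyval(k,.5302).round(4),"ang",np.arctan(k[0]).round(3),m.sum(),len(m))
R=regions_of(q,"wrist")[0];v,u=np.nonzero(R["region"]);print(R["score"],R["rect"])
X=np.array([ray("wrist",[a,b],.013)[:2] for a,b in zip(u,v)]);c=X.mean(0)
d=np.linalg.svd(X-c,full_matrices=False)[2][0];d*=np.sign(d[0]);p=(X-c)@d;w=(X-c)@[-d[1],d[0]]
mid=c+d*(p.max()+p.min())/2
print("mid",mid.round(4),"ang",np.arctan2(d[1],d[0]).round(3),"len",np.ptp(p).round(4),"wid",np.ptp(w).round(4),"off",(mid[1]-np.polyval(k,mid[0])).round(4))
t=s["eef_pos"];print("tcp off line",(t[1]-np.polyval(k,t[0])).round(4))
E
python3 off.py blue_vial 220 240 168 220 w3
```

```text
3.05 [0.5799 0.049  0.0608] [-3.141e+00 -3.000e-03  6.700e-02]
line y at .5302 0.0668 ang 0.057 26 26
0.6 [268.6, 186.7, 285.6, 241.1]
mid [0.5801 0.0329] ang 0.078 len 0.0462 wid 0.0135 off -0.0367
tcp off line -0.0206
```

arm_command(commands=[{"tx": 0, "ty": 0.02, "tz": 0, "twist": 0}, {"tx": 0, "ty": 0.036, "tz": 0, "twist": 0}, {"tx": 0, "ty": 0.036, "tz": 0.04, "twist": 0}, {"tx": 0, "ty": 0.036, "tz": 0.08, "twist": 0}, {"tx": 0, "ty": 0.036, "tz": 0.12, "twist": 0}, {"tx": 0, "ty": 0.036, "tz": 0.16, "twist": 0}, {"tx": 0, "ty": 0.036, "tz": 0.19, "twist": 0}, {"tx": 0, "ty": 0.036, "tz": 0.19, "twist": 0}])

```text
t: 3.82
eef_pos: [0.5781, 0.0389, 0.009]
ee_rot: [3.141, 0.004, 0.066]
force: [0.1, -0.1, 0.9]
width: 0.044
gripper_force: 0.0
```

```bash
python3 off.py blue_vial 205 245 140 170 w4; python3 -c "
from station import *;s=get_state();print(s['width'],s['force'])"
```

```text
3.8167 [0.5781 0.0389 0.009 ] [3.141 0.004 0.066]
0.04374240656128705 [-0.64628649  0.08583146  0.7694833 ]Traceback (most recent call last):
  File "off.py", line 10, in <module>
    P=np.array(P);k=np.polyfit(P[:,0],P[:,1],1);r=P[:,1]-np.polyval(k,P[:,0]);m=abs(r)<.002;k=np.polyfit(P[m,0],P[m,1],1)
                               ~^^^^^
IndexError: too many indices for array: array is 1-dimensional, but 2 were indexed
```

View pics/w4.png

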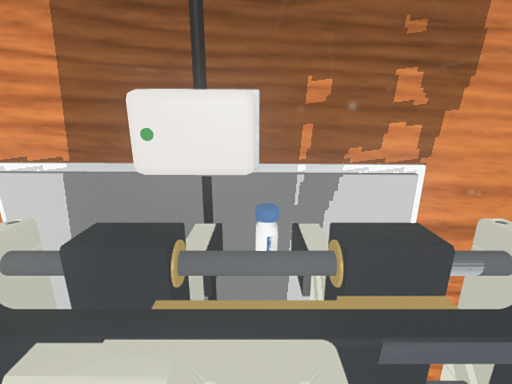

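The blue vial (cap at (267,212)) sits free between the fingers, and the line is at column 207, rows 178–222. Next I'll get the TCP's offset from the line.

```bash
python3 off.py blue_vial 195 222 180 220 w5
```

```text
3.8667 [0.5787 0.0391 0.01  ] [3.141e+00 3.000e-03 6.600e-02]
line y at .5302 0.067 ang 0.06 20 20
0.65 [254.4, 205.6, 279.7, 250.0]
mid [0.5884 0.0336] ang 0.057 len 0.0309 wid 0.0142 off -0.0369
tcp off line -0.0309
```

arm_command(commands=[{"tx": 0, "ty": -0.014, "tz": 0, "twist": 0}, {"tx": 0, "ty": -0.028, "tz": 0, "twist": 0}, {"tx": 0, "ty": -0.042, "tz": 0, "twist": 0}, {"tx": 0, "ty": -0.056, "tz": 0, "twist": 0}, {"tx": 0, "ty": -0.068, "tz": 0, "twist": 0}, {"tx": 0, "ty": -0.08, "tz": 0, "twist": 0}, {"tx": 0, "ty": -0.092, "tz": 0, "twist": 0}, {"tx": 0, "ty": -0.1, "tz": 0, "twist": 0}])

```text
t: 4.63
eef_pos: [0.5779, 0.0647, 0.0116]
ee_rot: [-3.142, -0.0, 0.066]
force: [-0.5, 0.2, -0.5]
width: 0.0436
gripper_force: 0.0
```

arm_command(commands=[{"tx": 0, "ty": -0.012, "tz": 0, "twist": 0}, {"tx": 0, "ty": -0.024, "tz": 0, "twist": 0}, {"tx": 0, "ty": -0.036, "tz": 0, "twist": 0}, {"tx": 0, "ty": -0.048, "tz": 0, "twist": 0}, {"tx": 0, "ty": -0.06, "tz": 0, "twist": 0}, {"tx": 0, "ty": -0.07, "tz": 0, "twist": 0}, {"tx": 0, "ty": -0.076, "tz": 0, "twist": 0}, {"tx": 0, "ty": -0.076, "tz": 0, "twist": 0}])

```text
t: 5.3
eef_pos: [0.5767, 0.0836, 0.0116]
ee_rot: [-3.142, -0.0, 0.066]
force: [1.2, 0.5, 0.2]
width: 0.0438
gripper_force: 0.0
```

```bash
python3 off.py blue_vial 240 275 178 200 w6; python3 -c "
from station import *;s=get_state();print(s['width'],s['force'])"
```

```text
5.3 [0.5767 0.0836 0.0116] [-3.142 -0.     0.066]
line y at .5302 0.0678 ang 0.085 2 2
0.88 [269.4, 206.1, 294.5, 250.3]
mid [0.5855 0.0697] ang 0.094 len 0.0304 wid 0.014 off -0.0028
tcp off line 0.0118
0.04401450587700977 [0.37050644 0.3333324  0.56227374]
```

View pics/w6.png

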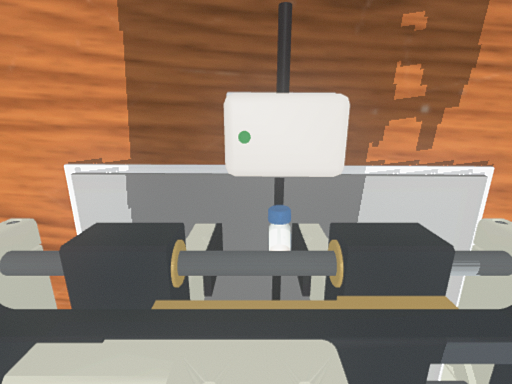

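The blue vial (cap at (280,212)) looks aligned with the line at column 279, rows 178–205. One check of the numbers before retreating.

```bash
python3 off.py blue_vial 265 293 179 203 w7
```

```text
5.4 [0.5766 0.0833 0.0115] [3.142 0.    0.066]
line y at .5302 0.066 ang 0.071 12 12
0.63 [267.8, 209.5, 291.4, 250.0]
mid [0.5852 0.07  ] ang 0.093 len 0.0296 wid 0.0136 off 0.0
tcp off line 0.0139
```

Blue is within about 1 mm of the line. Next: back the finger off, lift, and go over the white vial.

arm_command(commands=[{"tx": 0, "ty": 0.015, "tz": 0, "twist": 0}, {"tx": 0, "ty": 0.03, "tz": 0, "twist": 0}, {"tx": 0, "ty": 0.045, "tz": 0, "twist": 0}, {"tx": 0, "ty": 0.045, "tz": 0, "twist": 0}, {"tx": 0, "ty": 0.045, "tz": -0.05, "twist": 0}, {"tx": 0, "ty": 0.045, "tz": -0.1, "twist": 0}, {"tx": 0, "ty": 0.045, "tz": -0.15, "twist": 0}, {"tx": 0, "ty": 0.045, "tz": -0.2, "twist": 0}])

```text
t: 6.17
eef_pos: [0.5773, 0.0717, 0.062]
ee_rot: [3.141, 0.0, 0.066]
force: [0.3, -0.1, -0.4]
width: 0.044
gripper_force: 0.0
```

arm_command(commands=[{"tx": -0.06, "ty": -0.018, "tz": 0, "twist": 0}, {"tx": -0.12, "ty": -0.036, "tz": 0, "twist": 0}, {"tx": -0.18, "ty": -0.054, "tz": 0, "twist": 0}, {"tx": -0.24, "ty": -0.072, "tz": 0, "twist": 0}, {"tx": -0.3, "ty": -0.09, "tz": 0, "twist": 0}, {"tx": -0.35, "ty": -0.109, "tz": 0, "twist": 0}, {"tx": -0.374, "ty": -0.109, "tz": 0, "twist": 0}, {"tx": -0.374, "ty": -0.109, "tz": 0, "twist": 0}])

```text
t: 6.83
eef_pos: [0.4813, 0.0928, 0.0618]
ee_rot: [-3.141, 0.0, 0.067]
force: [0.2, 0.1, -0.0]
width: 0.0436
gripper_force: 0.0
```

```bash
python3 -c "
from h import *
save('wrist','w8')"
```

```text
(no output)
```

View pics/w8.png

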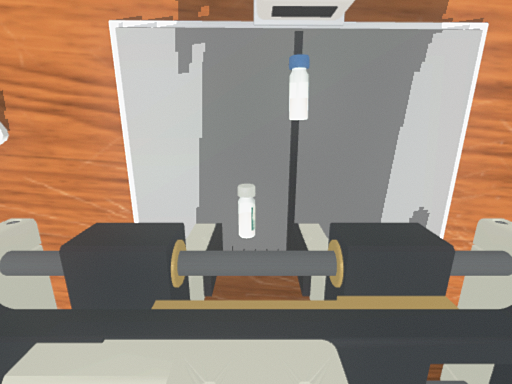

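The blue vial's body (298,95) lies on the line (column 296). The white vial, at (247,211), is between the fingers and left of the line. I'll measure both.

```bash
python3 off.py blue_vial 280 305 125 220 w9;python3 off.py white_vial 280 305 125 220 w10
```

```text
6.8833 [0.4823 0.093  0.0619] [-3.141e+00 -1.000e-03  6.700e-02]
line y at .5302 0.067 ang 0.062 48 48
0.78 [287.6, 59.8, 308.3, 120.6]
mid [0.5785 0.0695] ang 0.105 len 0.0432 wid 0.0147 off -0.0006
tcp off line 0.029
6.9833 [0.4831 0.0931 0.0618] [-3.141e+00 -1.000e-03  6.600e-02]
line y at .5302 0.0669 ang 0.062 48 48
0.76 [237.8, 186.5, 257.3, 240.4]
mid [0.4819 0.1011] ang 0.058 len 0.0456 wid 0.0139 off 0.0372
tcp off line 0.0291
```

arm_command(commands=[{"tx": 0, "ty": -0.006, "tz": 0, "twist": 0}, {"tx": 0, "ty": -0.006, "tz": 0.04, "twist": 0}, {"tx": 0, "ty": -0.006, "tz": 0.08, "twist": 0}, {"tx": 0, "ty": -0.006, "tz": 0.12, "twist": 0}, {"tx": 0, "ty": -0.006, "tz": 0.16, "twist": 0}, {"tx": 0, "ty": -0.006, "tz": 0.2, "twist": 0}, {"tx": 0, "ty": -0.006, "tz": 0.2, "twist": 0}, {"tx": 0, "ty": -0.006, "tz": 0.2, "twist": 0}])

```text
t: 7.75
eef_pos: [0.4821, 0.0942, 0.0111]
ee_rot: [3.141, 0.001, 0.066]
force: [-0.4, -0.4, 0.5]
width: 0.0439
gripper_force: 0.0
```

arm_command(commands=[{"tx": 0, "ty": 0.014, "tz": 0, "twist": 0}, {"tx": 0, "ty": 0.028, "tz": 0, "twist": 0}, {"tx": 0, "ty": 0.042, "tz": 0, "twist": 0}, {"tx": 0, "ty": 0.056, "tz": 0, "twist": 0}, {"tx": 0, "ty": 0.068, "tz": 0, "twist": 0}, {"tx": 0, "ty": 0.08, "tz": 0, "twist": 0}, {"tx": 0, "ty": 0.092, "tz": 0, "twist": 0}, {"tx": 0, "ty": 0.1, "tz": 0, "twist": 0}])

```text
t: 8.42
eef_pos: [0.4838, 0.0691, 0.0116]
ee_rot: [-3.142, -0.0, 0.066]
force: [-0.9, 0.6, 0.2]
width: 0.0436
gripper_force: 0.0
```

arm_command(commands=[{"tx": 0, "ty": 0.012, "tz": 0, "twist": 0}, {"tx": 0, "ty": 0.024, "tz": 0, "twist": 0}, {"tx": 0, "ty": 0.036, "tz": 0, "twist": 0}, {"tx": 0, "ty": 0.048, "tz": 0, "twist": 0}, {"tx": 0, "ty": 0.06, "tz": 0, "twist": 0}, {"tx": 0, "ty": 0.072, "tz": 0, "twist": 0}, {"tx": 0, "ty": 0.08, "tz": 0, "twist": 0}, {"tx": 0, "ty": 0.08, "tz": 0, "twist": 0}])

```text
t: 9.08
eef_pos: [0.4851, 0.0492, 0.0115]
ee_rot: [3.142, 0.0, 0.066]
force: [0.5, -0.7, -0.1]
width: 0.044
gripper_force: 0.0
```

```bash
python3 -c "
from h import *
save('wrist','w11');s=get_state();print(s['eef_pos'],s['force'],s['width'])"
```

```text
[0.4851714  0.04940275 0.01157742] [-0.57086187 -0.94913467  0.4941345 ] 0.04380864311312337
```

View pics/w11.png

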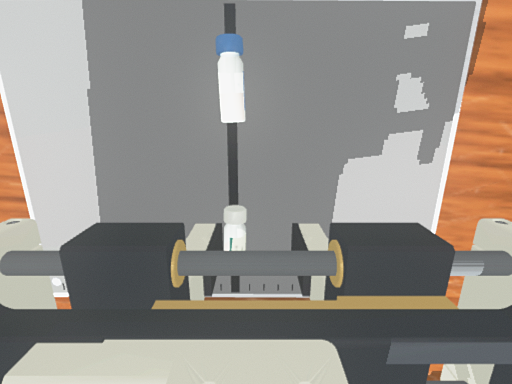

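Both vials now lie along the line: blue at (231,80), white with its cap at (235,215), and the line at column 233. I'll back off, lift and check.

arm_command(commands=[{"tx": 0, "ty": -0.015, "tz": 0, "twist": 0}, {"tx": 0, "ty": -0.03, "tz": 0, "twist": 0}, {"tx": 0, "ty": -0.05, "tz": 0, "twist": 0}, {"tx": 0, "ty": -0.05, "tz": 0, "twist": 0}, {"tx": 0, "ty": -0.05, "tz": -0.06, "twist": 0}, {"tx": 0, "ty": -0.05, "tz": -0.12, "twist": 0}, {"tx": 0, "ty": -0.05, "tz": -0.2, "twist": 0}, {"tx": 0, "ty": -0.05, "tz": -0.24, "twist": 0}])

```text
t: 9.8
eef_pos: [0.485, 0.0627, 0.0734]
ee_rot: [-3.141, -0.002, 0.067]
force: [-0.1, -0.1, -0.2]
width: 0.044
gripper_force: 0.0
```

arm_command(commands=[{"tx": -0.02, "ty": 0, "tz": -0.06, "twist": 0}, {"tx": -0.04, "ty": 0, "tz": -0.12, "twist": 0}, {"tx": -0.06, "ty": 0, "tz": -0.18, "twist": 0}, {"tx": -0.08, "ty": 0, "tz": -0.2, "twist": 0}, {"tx": -0.08, "ty": 0, "tz": -0.2, "twist": 0}, {"tx": -0.08, "ty": 0, "tz": -0.2, "twist": 0}, {"tx": -0.08, "ty": 0, "tz": -0.2, "twist": 0}, {"tx": -0.08, "ty": 0, "tz": -0.2, "twist": 0}])

```text
t: 10.47
eef_pos: [0.4641, 0.0606, 0.1206]
ee_rot: [3.141, 0.001, 0.066]
force: [-0.1, 0.1, 0.2]
width: 0.0441
gripper_force: 0.0
```

```bash
python3 -c "
from h import *
save('wrist','w12')"
```

```text
(no output)
```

View pics/w12.png

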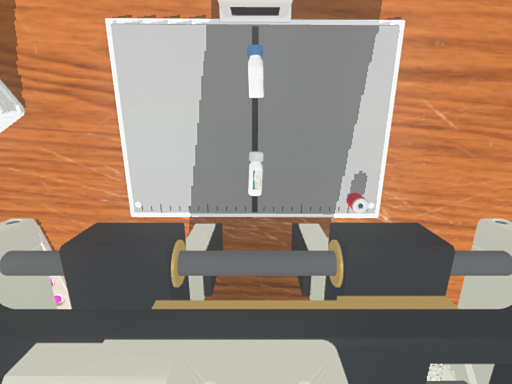

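Both vials are centred on the line at column 255 (blue (256,72), white (256,174)), and the red cap is undisturbed. Handing in.

```bash
python3 off.py white_vial 245 266 102 148 w13; python3 -c "
from station import *;print(job_done())"
```

```text
10.5167 [0.4641 0.0606 0.1207] [3.141e+00 1.000e-03 6.600e-02]
line y at .5302 0.0668 ang 0.06 23 23
0.75 [246.1, 151.5, 265.5, 195.9]
mid [0.4834 0.0633] ang 0.033 len 0.0441 wid 0.0142 off -0.0008
tcp off line -0.0023
the job is handed in; nothing more can be done
None
```

I rolled the blue vial and then the white one onto the black line, each measured within about 1 mm of its centre; the gripper is clear and the job is handed in at about 10.5 s (no verdict was returned).

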